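Cure the soft foot of a gear unit

TASK

The small grey gear unit rocks on its base plate because one of its four feet is not packed. With a fingertip press down on its feet, one after another, until you find the one that gives way, then press that foot's raised steel shim tab (hinged under the foot and sticking out to its right, seen from the robot) down flat and let go. Leave the other three shim tabs standing up, and do not lift or shift the loose things round about.

Things in the scene. Friction and masses are not known exactly. Their poses are not given: they have to be found in the camera images.
- base: Dark steel base plate screwed to the bench, 170 (x) x 216 (y) x 8 mm. Origin at bench level under the middle of the gear unit; the plate reaches from y = -128 to +88 mm. +y points roughly to the robot's left (at most 10 degrees off), z up.
- foot_1 (a point): Middle of the flat top of the gear unit's near left foot (36 x 32 mm lug, top 40 mm above the bench), at x -60, y +50 mm of the base's frame; moves with the unit. Three feet are firm; the rocking one sinks 4 mm against a light spring (about 4 N), then stops, and springs back.
- foot_2 (a point): Middle of the flat top of the gear unit's far left foot (36 x 32 mm lug, top 40 mm above the bench), at x +60, y +50 mm of the base's frame; moves with the unit. Three feet are firm; the rocking one sinks 4 mm against a light spring (about 4 N), then stops, and springs back.
- foot_3 (a point): Middle of the flat top of the gear unit's near right foot (36 x 32 mm lug, top 40 mm above the bench), at x -60, y -50 mm of the base's frame; moves with the unit. Three feet are firm; the rocking one sinks 4 mm against a light spring (about 4 N), then stops, and springs back.
- foot_4 (a point): Middle of the flat top of the gear unit's far right foot (36 x 32 mm lug, top 40 mm above the bench), at x +60, y -50 mm of the base's frame; moves with the unit. Three feet are firm; the rocking one sinks 4 mm against a light spring (about 4 N), then stops, and springs back.
- shim_1 (a point): Fixed mark on the finger pad of the near left foot's shim tab when flat, 17 mm above the bench, at x -60, y +6 mm of the base's frame. The tab (26 mm wide) reaches to -y from its pivot, which is 36 mm to +y of this mark, 14 mm up; its free end is 62 mm from the pivot. It starts raised 37 to 40 degrees. Pressing straight down here, or up to 6 mm to +y, swings it flat.
- shim_2 (a point): Fixed mark on the finger pad of the far left foot's shim tab when flat, 17 mm above the bench, at x +60, y +6 mm of the base's frame. The tab (26 mm wide) reaches to -y from its pivot, which is 36 mm to +y of this mark, 14 mm up; its free end is 62 mm from the pivot. It starts raised 37 to 40 degrees. Pressing straight down here, or up to 6 mm to +y, swings it flat.
- shim_3 (a point): Fixed mark on the finger pad of the near right foot's shim tab when flat, 17 mm above the bench, at x -60, y -94 mm of the base's frame. The tab (26 mm wide) reaches to -y from its pivot, which is 36 mm to +y of this mark, 14 mm up; its free end is 62 mm from the pivot. It starts raised 37 to 40 degrees. Pressing straight down here, or up to 6 mm to +y, swings it flat.
- shim_4 (a point): Fixed mark on the finger pad of the far right foot's shim tab when flat, 17 mm above the bench, at x +60, y -94 mm of the base's frame. The tab (26 mm wide) reaches to -y from its pivot, which is 36 mm to +y of this mark, 14 mm up; its free end is 62 mm from the pivot. It starts raised 37 to 40 degrees. Pressing straight down here, or up to 6 mm to +y, swings it flat.
- tab_p3 (a joint): Swing of the shim tab at the rocking foot, rad: 0 = standing up (starts 0 to 0.05), 0.7 = flat on its stop. A tab stands up to 56 mm above the bench, needs about 2 to 6 N at the pad, and stays where it is left. Which of the four feet that is differs every time and is not told.
- tab_p0 (a joint): Swing of one of the three other shim tabs (at a firm foot, place not told), rad: 0 = standing up (starts 0 to 0.05), 0.7 = flat.
- tab_p1 (a joint): Swing of one of the three other shim tabs (at a firm foot, place not told), rad: 0 = standing up (starts 0 to 0.05), 0.7 = flat.
- tab_p2 (a joint): Swing of one of the three other shim tabs (at a firm foot, place not told), rad: 0 = standing up (starts 0 to 0.05), 0.7 = flat.
- gear_unit: Grey painted gear unit on four feet (156 x 122 x 51 mm without its shaft), held by a sprung seat in its middle; origin in its middle at the height of the feet's undersides, 30 mm above the bench; it can tip slightly but not come off. Its casing begins 27 mm inward of the feet's middles and reaches 81 mm above the bench.
- nut: Loose M16 hexagon nut, 28 x 32 x 13 mm, on the base plate between the two right-hand tabs; origin at the middle of its underside. Leave alone.
- bearing: Loose ball bearing, 72 mm across, 17 mm high, left of the base; origin at the middle of its underside. Leave alone.
- spanner: Loose combination spanner, 142 mm long, right of the base; origin at the middle of its underside. Leave alone.
- screwdriver: Loose screwdriver, 222 mm long, left of the base; origin at the middle of its underside. Leave alone.
- the_pliers: Loose pliers, 170 mm long, right of the base; origin at the middle of its underside. Leave alone.
- offcut: Loose pine offcut, 60 x 120 x 34 mm, left of the base; origin at the middle of its underside. Leave alone.

How it is judged (in metres and radians):
On the way, in this order (a step that is already met when the one before it is completed fails the run):
1. the rocking foot has been found: pressed with the fingers until it sinks by more than 2.5 mm (z of any of foot_1, foot_2, foot_3, foot_4 in the frame of base below 0.0375 m and contact force between the fingers and gear_unit above 1 N), for 0.05 s.
2. that foot's shim tab is pressed flat (value of joint tab_p3 above 0.62 rad), for 0.1 s.
At the end, for the whole second after the job is handed in: The rocking foot's shim tab lies flat (swing over 0.62 of 0.7 rad) and at rest, the three others still stand (under 0.25 rad), and the gear unit sits level (no foot more than 1.5 mm low) (value of joint tab_p3 above 0.62 rad and value of joint each of tab_p0, tab_p1, tab_p2 below 0.25 rad and not (z of any of foot_1, foot_2, foot_3, foot_4 in the frame of base below 0.0385 m) and velocity of joint tab_p3 below 0.05 rad/s); the robot touches nothing.
It fails at once if a shim tab at a firm foot is pressed down (over 0.3 rad) (value of joint any of tab_p0, tab_p1, tab_p2 above 0.3 rad).
It fails at once if a loose thing is shifted by more than 25 mm, or lifted more than 12 to 20 mm (distance of any of nut, bearing, spanner, screwdriver, the_pliers, offcut from where it was at the start of the episode above 0.025 m or height (world z) of any of nut, bearing, spanner, screwdriver, the_pliers, offcut above 0.02 m).
It also fails if it takes over 45 s, if anything falls off the work surface, if the arm or the gripper's body presses on something with over 40 N, if the wrist force passes 120 N, or if a joint passes its speed limit or range.

ROBOT

A 6-joint arm with a two-finger parallel gripper is mounted at the origin on a cart in front of the work surface, level with it; the furniture and walls round the work are solid. World frame = base frame: x ahead of the robot, y to its left, z up, the work surface at z = 0. Lengths are in m, angles in degrees, forces in N, time in s.
With the tool pointing down it reaches from about 0.35 to 0.875 m from the base axis. Payload 4.2 kg.
Tool frame: the origin (TCP) lies midway between the tips of the shut fingers; the grasp point (between the pads) lies 19 mm behind it; z points along the fingers, y is the line along which they close (so a half turn about z gives the same grasp; the last joint's range is limited). The gripper opens to 87 mm and grips with 3 to 60 N. Pads are 19 mm wide; open, the fingers measure 117 mm over their backs; the gripper's body (75 mm by 190 mm) begins 51 mm behind the grasp point.
Start: joints at [-52.678, 22.042, 0.453, 0, -68.411, -14.817], TCP at [0.239, -0.577, 0.223] pointing down, gripper open.
Joint ranges: [-179.83, 179.83], [-69.29, 118.12], [-61.27, 80.66], [-181.25, 117.63], [-171.15, -9.14], [-177.46, 177.46]. Speed limits (degrees/s): [159.86, 159.86, 180, 180, 180, 180].

INTERFACE

Orientations are given as [roll, pitch, yaw] about the fixed x, y, z axes, in that order (R = Rz(yaw) Ry(pitch) Rx(roll)).
In Python, from workcell import env gives the robot as it stands. The module is installed in compiled form; this text tells all that it offers. Calls block until the motion is done:
- env.goto(position, orientation): joint-space move of the TCP to a pose.
- env.move_straight(position, rotation=None, rate=0.15, force_limit=None): straight line of the TCP; rotation=None keeps the orientation; rate is the mean speed in m/s. With force_limit (N) it stops when the force on the tool has changed by that much, and returns True; else False.
- env.set_joints(angles): joint-space move.
- env.gripper_to(opening, grasp_force=None): opening from 0.0 (shut) to 1.0 (fully open); grasp_force is the grip in N (None keeps the last); returns when the fingers have stopped.
- env.dwell(seconds).
- env.inverse_kinematics(position, orientation): joint angles nearest the present ones, or None.
- env.read_state(): the state.
- env.grab_frame(name): name is "scene" or "top" or "wrist"; returns a dict with "image" (480x640x3 uint8, blue, green, red), "fx", "fy", "cx", "cy" (pixels), "D" ([k1, k2, p1, p2, k3] as OpenCV has them; the pictures are not rectified), "position" and "orientation" of the camera in the world. Camera axes: x right, y up, looking along -z (the intrinsics and any distortion apply to the point x, -y, -z); pixel columns grow to the right and rows downward; lengths in m; the calibration is good to about 2 mm. A picture is of the moment at which its call begins. There is no depth.
A pose or a line that the arm cannot do raises env.Unreachable and nothing moves.
- env.close_job(): hands the job in; it is judged then, once.
Trained networks look in a picture, given as the dict that the camera call returned (one of the last four; its "shot" number tells which), for a name from the list of things; names that differ only in an ending like _2 or _b are one class to them, and where a whole thing is asked for, a point or a joint stands for the part that bears it (a point fixed in the world has none). Each returns a list of dicts, best first, with "score" (0 to 1); they miss things now and then, are a little off and sometimes report something else, mostly with a low value. They report only what shows in the picture. A call takes as long as a camera call.
- env.search_frame(picture, thing): "xyz" ([x, y, z] in m, in world coordinates, good to about 4 mm: the middle of the surface that is visible of it).
- env.trace(picture, thing): "mask" (480x640 bool, what is visible of it).
The state is a dict: "clock": time; "joint_positions": joint angles; "qvel": joint speeds; "joint_torque": joint torques, N m; "position": TCP position; "tool_rot": TCP orientation; "force": force on the tool from outside, world axes, zero at the start; "wrist_torque": the same for the moment, N m; "opening": opening from 0.0 (shut) to 1.0 (fully open); "finger_force": force on a finger pad.
Only numpy, scipy, OpenCV 4.12 (cv2) and the standard library are available. Lean on these libraries where they do the work, as an engineer would, in place of code of your own. Each camera call takes 0.05 s, during which the arm holds its last target. There are 200 camera calls.

## Working session

There is one attempt and no reset: what is moved stays moved. The work goes in short steps, each a Python script; the robot and the scene stay as the last script left them, time stands still between calls to the robot, and variables do not carry over. Pictures are saved under pics/ and viewed, at most 10 in all, crops included, and the job is handed in when it is done.

```bash
mkdir -p pics; python3 - <<'E'
from workcell import env
import cv2
for c in ["top","scene"]:
    p=env.grab_frame(c); cv2.imwrite(f"pics/{c}0.png",p["image"])
    print(c,p["position"],p["orientation"],p["fx"],p["D"])
    for t in ["base","gear_unit","foot_1","shim_1","nut"]:
        for r in env.search_frame(p,t)[:5]: print(t,r["xyz"],r["score"])
print(env.read_state())
E
```

```text
top [0.36404266 0.09254731 1.62810012] [  5.95844113   0.48521667 -91.18664712] 615.097306649623 [-0.07748687  0.          0.          0.          0.        ]
base [0.4959, 0.128, 0.0038] 0.91
gear_unit [0.4972, 0.1525, 0.0572] 0.66
foot_1 [0.4957, 0.1427, 0.0558] 0.88
shim_1 [0.4966, 0.1248, 0.0037] 0.65
scene [0.00985096 0.80936103 1.01179781] [  42.48424129   -0.41481405 -143.63131814] 562.7360211777826 [0.0552128 0.        0.        0.        0.       ]
base [0.4812, 0.1674, 0.0396] 0.94
gear_unit [0.5356, 0.2818, 0.012] 0.7
gear_unit [0.4878, 0.1602, 0.0525] 0.65
foot_1 [0.4852, 0.1588, 0.0551] 0.8
foot_1 [0.49, -0.1059, 0.0144] 0.41
shim_1 [0.4795, 0.1626, 0.0378] 0.63
shim_1 [0.4967, 0.0436, 0.0237] 0.18
nut [0.4936, 0.0374, 0.0222] 0.38
nut [0.4773, 0.1628, 0.0391] 0.16
{'clock': 0.6, 'joint_positions': array([-5.26760986e+01,  2.20381784e+01,  4.52134236e-01, -1.12393025e-03,
       -6.84103395e+01, -1.48161839e+01]), 'qvel': array([-0.09484967, -0.03684166, -0.04736984,  0.02774011, -0.01972398,
        0.00765332]), 'joint_torque': array([ 1.07751132e-04, -3.90212381e+01,  1.87534440e+01,  4.22254622e+00,
        1.54007255e-02, -2.40732311e-05]), 'position': array([ 0.23926681, -0.57735883,  0.22258072]), 'tool_rot': array([-1.79996771e+02,  1.93512132e-03, -1.57492696e+02]), 'force': array([-0.40057195,  0.30051744, -0.60157371]), 'wrist_torque': array([ 0.00900417,  0.05171509, -0.00307597]), 'finger_force': 0.0, 'opening': 1.0050364117669681}
```

```bash
python3 - <<'E'
import cv2
i=cv2.imread("pics/top0.png"); cv2.imwrite("pics/top0c.png",cv2.resize(i[160:360,200:440],None,fx=3,fy=3,interpolation=cv2.INTER_CUBIC))
E
```

```text
(no output)
```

View pics/top0c.png

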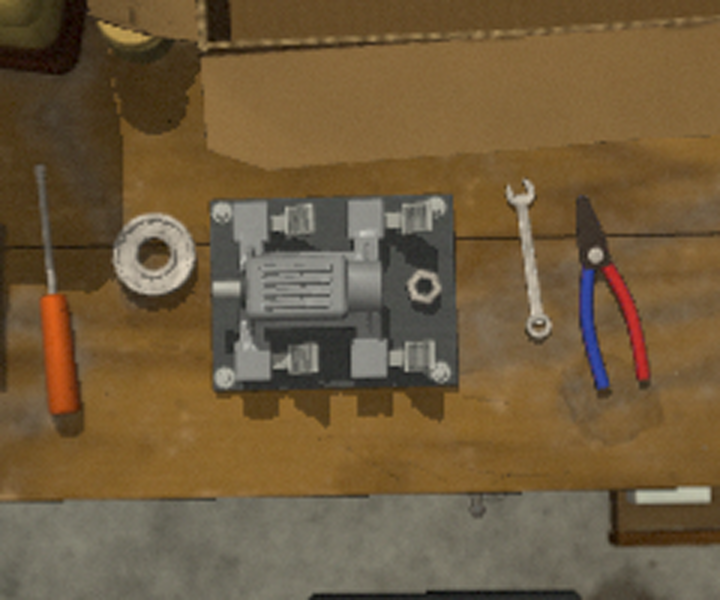

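View pics/scene0.png

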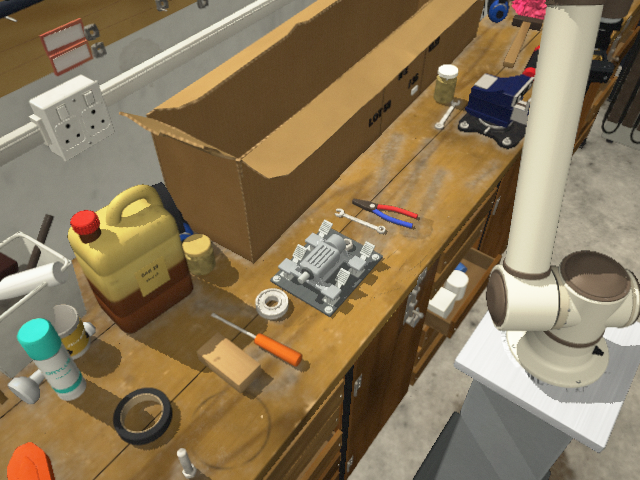

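```bash
python3 - <<'E'
import cv2
i=cv2.imread("pics/scene0.png"); cv2.imwrite("pics/scene0c.png",cv2.resize(i[80:330,140:440],None,fx=2.4,fy=2.4,interpolation=cv2.INTER_CUBIC))
E
cat > h.py <<'E'
import numpy as np,cv2
from scipy.spatial.transform import Rotation as R
def ray(p,uv):
    K=np.array([[p["fx"],0,p["cx"]],[0,p["fy"],p["cy"]],[0,0,1.]])
    n=cv2.undistortPoints(np.array([[uv]],float),K,np.array(p["D"],float))[0,0]
    d=R.from_euler("xyz",p["orientation"],degrees=True).as_matrix()@np.array([n[0],-n[1],-1.])
    return np.array(p["position"]),d
def onz(p,uv,z):
    o,d=ray(p,uv); return o+d*(z-o[2])/d[2]
def proj(p,X):
    K=np.array([[p["fx"],0,p["cx"]],[0,p["fy"],p["cy"]],[0,0,1.]])
    c=(np.atleast_2d(X)-p["position"])@R.from_euler("xyz",p["orientation"],degrees=True).as_matrix()*[1,-1,-1]
    return cv2.projectPoints(c,np.zeros(3),np.zeros(3),K,np.array(p["D"],float))[0][:,0]
E
python3 - <<'E'
from h import *
from workcell import env
p=env.grab_frame("top")
f=lambda c:(200+(c[0]+.5)/3-.5,160+(c[1]+.5)/3-.5)
for c in [(212,197),(452,195),(458,388),(212,391)]: print(onz(p,f(c),.008))
for z in (.0,.1,.2,.25,.3): print(z,onz(p,f((280,170)),z),onz(p,f((210,150)),z),onz(p,f((205,48)),z))
E
```

```text
[0.58703099 0.22744439 0.008     ]
[0.58415574 0.01475401 0.008     ]
[0.41350376 0.01394375 0.008     ]
[0.41537605 0.22967236 0.008     ]
0.0 [0.61108241 0.16709169 0.        ] [0.630545   0.22938303 0.        ] [0.72351521 0.23280995 0.        ]
0.1 [0.59590891 0.16251308 0.1       ] [0.61417608 0.22097841 0.1       ] [0.70143595 0.22419484 0.1       ]
0.2 [0.58073542 0.15793447 0.2       ] [0.59780717 0.21257378 0.2       ] [0.67935668 0.21557973 0.2       ]
0.25 [0.57314867 0.15564516 0.25      ] [0.58962271 0.20837147 0.25      ] [0.66831705 0.21127217 0.25      ]
0.3 [0.56556192 0.15335585 0.3       ] [0.58143825 0.20416915 0.3       ] [0.65727742 0.20696462 0.3       ]
```

View pics/scene0c.png

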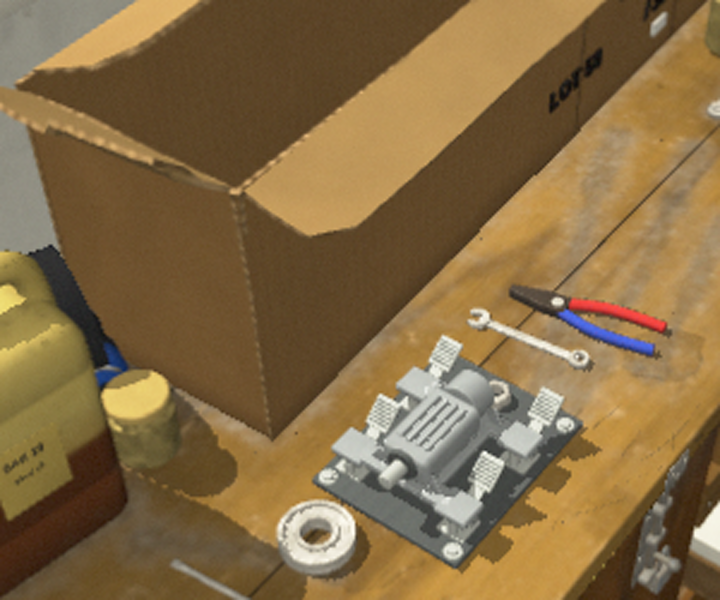

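```bash
python3 - <<'E'
from h import *
from workcell import env
p=env.grab_frame("top");q=env.grab_frame("scene")
f=lambda c:(200+(c[0]+.5)/3-.5,160+(c[1]+.5)/3-.5)
g=lambda c:(140+(c[0]+.5)/2.4-.5,80+(c[1]+.5)/2.4-.5)
for a,b in [((205,48),(240,190)),((210,150),(310,235)),((280,170),(355,228)),((280,170),(310,235))]:
    o,d=ray(p,f(a));o2,d2=ray(q,g(b))
    s=np.linalg.lstsq(np.c_[d,-d2],o2-o,rcond=None)[0]
    print(o+d*s[0],o2+d2*s[1])
print(onz(q,g((272,438)),0))
C=np.array([[.58703,.22744],[.58416,.01475],[.4135,.01394],[.41538,.22967]])
L=np.array([[85,88],[85,-128],[-85,-128],[-85,88]])/1000
# rigid fit
lm,cm=L.mean(0),C.mean(0);H=(L-lm).T@(C-cm);th=np.arctan2(H[0,1]-H[1,0],H[0,0]+H[1,1])
r=np.array([[np.cos(th),-np.sin(th)],[np.sin(th),np.cos(th)]]);t=cm-r@lm
print(np.degrees(th),t,(L@r.T+t-C)*1000)
P=np.array([[x,y,.040] for x in(-.06,.06) for y in(.05,-.05)])
W=np.c_[P[:,:2]@r.T+t,P[:,2]]
print(W)
for n,cam in(("t",p),("s",q)):
    im=cam["image"].copy(); 
    for u in proj(cam,np.r_[W,np.c_[C,[.008]*4]]): im[int(round(u[1])),int(round(u[0]))]=(0,0,255)
    c=im[210:300,260:360] if n=="t" else im[210:330,260:390]
    c=cv2.resize(c,(400,360),interpolation=0); globals()[n]=c
cv2.imwrite("pics/chk.png",np.hstack([t,s]))
E
```

```text
[0.65596475 0.20645243 0.30594524] [0.654652   0.20548695 0.30557222]
[0.58233692 0.20463058 0.29450989] [0.58200718 0.20440518 0.29443697]
[0.5696847  0.15459991 0.27282902] [0.57439352 0.15770876 0.27368586]
[0.5718027  0.15523901 0.25887049] [0.60541501 0.17965546 0.26508859]
[0.65133365 0.20989156 0.        ]
-0.48175065087939684 [0.50018566 0.14144929] [[-1.10743671  1.29149934]
 [-0.05357248 -2.01086546]
 [ 0.61243671  0.22850066]
 [ 0.54857248  0.49086546]]
[[0.44060818 0.19195201 0.04      ]
 [0.43976738 0.09195554 0.04      ]
 [0.56060394 0.19094304 0.04      ]
 [0.55976314 0.09094658 0.04      ]]
```

View pics/chk.png

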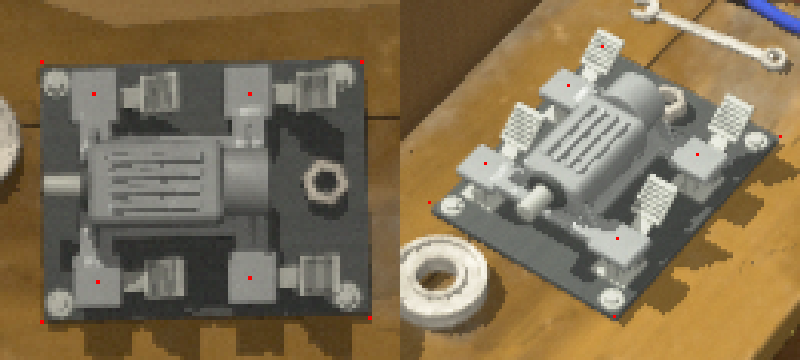

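```bash
cat >> h.py <<'E'
from workcell import env
th=np.radians(-.48);O=np.array([.5002,.1414])
def w(x,y,z): return [O[0]+(x*np.cos(th)-y*np.sin(th))/1e3,O[1]+(x*np.sin(th)+y*np.cos(th))/1e3,z/1e3]
def press(x,y,t,rot,top=44,low=33,lim=12):
    dx=9.5*np.cos(np.radians(t)); dz=9.5*np.sin(np.radians(t))
    env.move_straight(w(x+dx,y,top+10+dz),rot)
    a=env.move_straight(w(x+dx,y,low+dz),rate=.02,force_limit=2.5); z1=env.read_state()["position"][2]*1e3-dz
    b=env.move_straight(w(x+dx,y,low+dz),rate=.015,force_limit=lim) if a else None
    env.dwell(.15); s=env.read_state(); z2=s["position"][2]*1e3-dz
    print(x,y,a,b,round(z1,2),round(z2,2),s["force"],s["clock"],flush=True)
    env.move_straight(w(x+dx,y,top+45))
    return z1-z2
E
python3 - <<'E'
from h import *
q=env.grab_frame("wrist"); s=env.read_state()
T=R.from_euler("xyz",s["tool_rot"],degrees=True).as_matrix()
print("cam in tool",T.T@(np.array(q["position"])-s["position"]))
env.gripper_to(0.0,20)
for yaw,p in((0,-10),(180,10)):
    for X in (w(-52,50,120),w(-52,-50,120)): print(yaw,env.inverse_kinematics(X,[180,p,yaw]))
    for X in (w(70,50,50),w(70,-94,20)): print(yaw,env.inverse_kinematics(X,[180,2*p,yaw]))
E
```

```text
cam in tool [ 0.08291916 -0.00120698 -0.16096444]
0 [ 46.65706579  10.82299871 -37.86582314  12.69530432 -35.07463453
  33.33491484]
0 [ 35.90976536   7.55276213 -41.42362718  10.67517503 -33.35367917
  45.55783456]
0 None
0 None
180 [  46.65706579   10.82299871  -37.86582314   12.69530432  -35.07463453
 -146.66508516]
180 [  35.90976536    7.55276213  -41.42362718   10.67517503  -33.35367917
 -134.44216544]
180 None
180 None
```

```bash
python3 - <<'E'
from h import *
for nm,X in (("f2",w(70,50,50)),("f2hi",w(70,50,110)),("s2",w(70,6,20)),("f4",w(70,-50,50)),("s4",w(70,-94,20)),("f1",w(-50,50,43)),("s1",w(-50,6,20)),("s3",w(-50,-94,20))):
    for p in (0,5,8,12,16,20):
        j=env.inverse_kinematics(X,[180,p,180]); print(nm,p,None if j is None else np.round(j).astype(int))
E
```

```text
f2 0 [  34   30  -15    0  -46 -124]
f2 5 [  35   28  -20    5  -38 -129]
f2 8 [  36   27  -24    9  -33 -133]
f2 12 [  37   25  -30   17  -26 -141]
f2 16 [  36   24  -38   33  -18 -157]
f2 20 None
f2hi 0 [  34   26  -12    0  -53 -124]
f2hi 5 [  35   23  -17    4  -46 -128]
f2hi 8 [  36   22  -20    7  -41 -131]
f2hi 12 [  37   21  -25   13  -35 -137]
f2hi 16 [  38   19  -31   21  -28 -145]
f2hi 20 [  37   18  -38   35  -21 -159]
s2 0 [  30   31  -18    0  -41 -120]
s2 5 [  32   29  -24    5  -33 -125]
s2 8 [  32   28  -28    9  -28 -130]
s2 12 [  33   27  -34   20  -20 -141]
s2 16 None
s2 20 None
f4 0 [  25   28  -19    0  -44 -115]
f4 5 [  26   26  -24    4  -36 -119]
f4 8 [  27   25  -27    7  -31 -123]
f4 12 [  28   23  -33   14  -24 -130]
f4 16 [  27   22  -41   30  -14 -145]
f4 20 None
s4 0 [  21   30  -21    0  -40 -111]
s4 5 [  22   28  -26    4  -32 -115]
s4 8 [  23   27  -30    7  -26 -119]
s4 12 [  23   26  -36   15  -18 -127]
s4 16 None
s4 20 None
f1 0 [  42   22  -31    0  -37 -132]
f1 5 [  44   20  -37    7  -29 -140]
f1 8 [  45   19  -42   14  -24 -148]
f1 12 [  45   17  -50   31  -17 -164]
f1 16 None
f1 20 None
s1 0 [  38   23  -35    0  -33 -128]
s1 5 [  40   21  -41    8  -24 -137]
s1 8 [  41   20  -46   17  -18 -146]
s1 12 None
s1 16 None
s1 20 None
s3 0 [  27   21  -38    0  -31 -117]
s3 5 [  28   19  -44    6  -23 -124]
s3 8 [  29   18  -48   14  -17 -132]
s3 12 None
s3 16 None
s3 20 None
```

```bash
python3 - <<'E'
s=open('h.py').read()
s=s.replace("    dx=9.5*np.cos(np.radians(t)); ","    dx=9.5*np.cos(np.radians(t)) if t else 0; ").replace("    env.move_straight(w(x+dx,y,top+10+dz),rot)","    env.move_straight(w(x+dx,y,95),rot)\n    env.move_straight(w(x+dx,y,top+6+dz))").replace("top+45","95")
open('h.py','w').write(s)
E
python3 - <<'E'
from h import *
print(env.read_state()["clock"])
env.goto(w(-60,50,150),[180,0,180])
print(env.read_state()["clock"],env.read_state()["position"])
for y in(50,-50): 
    if press(-60,y,0,[180,0,180])>2: print("LOOSE");break
E
```

```text
2.325
5.1333 [0.44088273 0.19151633 0.15002996]
-60 50 True True 40.21 40.19 [-1.18958706 -0.57605242  6.05928057] 7.05
-60 -50 True True 40.17 40.14 [-0.40893747  0.89690865  4.96947709] 9.775
```

```bash
python3 - <<'E'
from h import *
env.move_straight(w(-60,-50,130))
env.move_straight(w(70,-50,130),[180,10,180])
for y in(-50,50): 
    if press(60,y,10,[180,10,180])>2: print("LOOSE",y);break
E
```

```text
60 -50 True True 39.93 39.83 [-2.81275377  0.7216201   5.64071985] 13.4917
60 50 True True 37.87 36.51 [-3.07918197 -0.39251836  6.06424867] 16.3167
```

```bash
python3 - <<'E'
from h import *
x,y=73.4,8.5
env.move_straight(w(x,y,97))
env.move_straight(w(x,y,64))
print(env.move_straight(w(x,y,18.8),rate=.03,force_limit=18))
env.dwell(.2); s=env.read_state(); print(s["position"]*1e3,s["force"],s["wrist_torque"],s["clock"])
E
```

```text
False
[573.51367737 149.13557755  18.80418698] [-1.18431991 -3.36792961  2.73253912] [-0.61482673  0.47343239 -0.09555965] 19.5
```

```bash
python3 - <<'E'
from h import *
env.move_straight(w(73.4,8.5,120))
env.move_straight(w(-120,0,220))
env.move_straight(w(-120,-250,250))
print(env.read_state()["clock"])
a=env.grab_frame("scene")["image"][200:340,250:400];b=env.grab_frame("top")["image"][200:340,230:380]
cv2.imwrite("pics/fin.png",cv2.resize(np.hstack([a,b]),None,fx=2.6,fy=2.6,interpolation=cv2.INTER_CUBIC))
E
```

```text
23.75
```

View pics/fin.png

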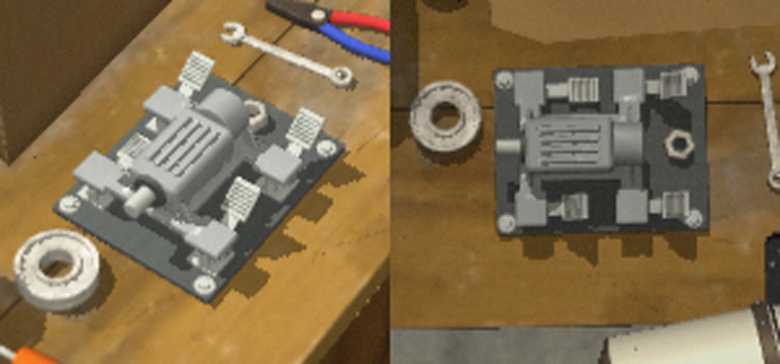

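The picture shows the far-left tab lying flat (left view at about (135,150), right view at about (583,90)). The other three tabs are still standing and the loose things have not moved.

```bash
python3 -c "
from workcell import env
print(env.close_job())"
```

```text
the job is handed in; nothing more can be done
None
```

The far left foot (foot_2) was the rocking one: it sank about 3.5 mm while the other three held firm. I pressed its shim tab flat, the other three tabs still stand, the loose things look unmoved, and I handed the job in at about 24 s (no verdict was returned).

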